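# Show the tagged dish with the ball foot to the scanner

### The arm

A 6-joint arm with a two-finger parallel gripper is mounted at the origin on the work surface. World frame = base frame: x ahead of the robot, y to its left, z up, the work surface at z = 0. Lengths are in m, angles in degrees, forces in N, time in s.
With the tool pointing down it reaches from about 0.375 to 0.9 m from the base axis. Payload 3.1 kg.
Tool frame: the origin (TCP) lies at the very end of the fingers, on their centre line; the grasp point (between the pads) lies 19 mm behind it; z points along the fingers, y is the direction in which the jaws open and shut (so a half turn about z gives the same grasp; the last joint's range is limited). The gripper opens to 87 mm and grips with 3 to 60 N. Pads are 19 mm wide; open, the fingers measure 117 mm over their backs; the gripper's body (75 mm by 190 mm) begins 51 mm behind the grasp point.
Start: joints at [-10.227, 30.224, 82.088, -0, 67.689, -10.227], TCP at [0.625, 0, 0.195] pointing down, gripper open.
Joint ranges: [-176.69, 176.69], [-43.24, 126.21], [12.49, 139.97], [-82, 262], [0, 151.66], [-163.58, 163.58]. Speed limits (degrees/s): [159.86, 159.86, 180, 180, 180, 180].

### API

Orientations are given as a 3x3 rotation matrix whose columns are the frame's x, y, z axes.
In Python, from rig import readout, capture, camera_model, bot, spot_in, regions_of gives the robot as it stands.
- The arm moves only by the tool send_rows, never from a script. Its argument "moves" is a list that holds one entry, the list of rows, each a list of 7 numbers: the turn, a rotation vector about the tool's x, y, z in degrees, then the shift along the tool's x, y, z in cm, then the opening, from -1 (shut) to 1 (fully open). A call has exactly 5 rows; each row shifts and turns the commanded pose from where the row before left it, along the tool's axes as they then stand; what a row does not reach is not made up. A row lasts 1/10 s, in which the tool goes at most 50 mm and 8.59 degrees, less where a joint would pass 70% of its speed; a pose out of reach is approached as far as the arm can. A call with a gripper value outside its range is refused whole. The fingers move at their own pace and stop on an object; the grip force is fixed at half the most. Time passes only in rows, so rows that do not move let the fingers close, or fill a call up. It gives the time, the measured TCP pose, the force and the opening at its end, in the units of the state.
- readout.read_state(): the state, without advancing time (a new reading comes with each control period).
- capture(name): name is "scene" or "side" or "wrist"; returns the picture (420x560x3 uint8, blue, green, red); there is no depth.
- camera_model(name): a dict with "camera_matrix" (3x3 intrinsics, pixels), "k1" (the pictures are not rectified: a ray, as slopes to the right and down, at radius r is drawn at 1 + k1 r^2 times it, then the intrinsics apply), "pose" (4x4, takes a point from camera to world coordinates). Camera axes: x right, y up, looking along -z (the intrinsics and any distortion apply to the point x, -y, -z); pixel columns grow to the right and rows downward; lengths in m; the calibration is good to about 2 mm. A picture is of the moment at which its call begins: read the wrist's pose just before it. camera_model takes no time and is no camera call; for the wrist camera it gives the pose at the moment of the call.
- bot.hand_in(): hands the job in, once; it reports no verdict.
Trained networks look in the newest picture that a camera, given by its name, has taken for a name from the list of things; names that differ only in an ending like _2 or _b are one class to them, and where a whole thing is asked for, a point or a joint stands for the part that bears it (a point fixed in the world has none). Each returns a list of dicts, best first, with "p" (0 to 1); they miss things now and then, are a little off and sometimes report something else, mostly with a low value. They report only what shows in the picture. A call takes as long as a camera call. They do not tell look-alikes from the thing itself.
- spot_in(camera, thing): "location" ([x, y, z] in m, in world coordinates, good to about 4 mm: the middle of the surface that is visible of it).
- regions_of(camera, thing): "mask" (420x560 bool, what is visible of it).
The state is a dict: "time_s": time; "joint_positions": joint angles; "qvel": joint speeds; "tau": joint torques, N m; "position": TCP position; "tcp_rot": TCP orientation; "force": force on the tool from outside, world axes, zero at the start; "moment": the same for the moment, N m; "opening": opening from 0.0 (shut) to 1.0 (fully open).
Only numpy, scipy, OpenCV 4.12 (cv2) and the standard library are available. Lean on these libraries where they do the work, as an engineer would, in place of code of your own. Each camera call takes 0.05 s, during which the arm holds its last target. There are 200 camera calls.

### The job

Take the white dish by its overhead handle, draw it out of the open front of the low wooden rack from under the lips, lift it, and turn it about a quarter turn so that its red tab squarely faces the nearer window of the yellow tag scanner, level with the middle of the window and about 4 cm from it. Keep the dish level all the way so that the loose wooden ball stays in the middle and never rolls to the rim, do not touch the ball or bump the scanner, and leave the other things on the bench where they are. Finish while still holding the dish up there, still and level, with the ball centred: do not put it down or let go.

Things in the scene. Friction and masses are not known exactly. Their poses are not given: they have to be found in the camera images.
- dish: Round white dish, 130 mm across, rim 28 mm high, 0.25 to 0.4 kg, loose on the bench inside the rack. Origin: centre of its underside, z up, red tab on its -x side. Its floor is 10 mm up at the centre, rises outward at 8 degrees, from 35 mm radius at 22 degrees. A rigid handle arches over it in its x-z plane: thin legs from the rim at x = +-62 mm up to a black grip bar above the centre.
- dish_grip (a point): Middle of the black grip bar, 108 mm straight above the dish's origin. Bar 70 mm long along the dish's x, 14 mm wide (y), 16 mm high (100 to 116 mm above the underside); pinch it from above across its width. The ball's top is 40 mm below the bar's underside.
- dish_tab (a point): Middle of the outer face of the red tab (40 mm wide, 22 mm high), which sticks out of the dish's rim: 87 mm out along the dish's -x and 23 mm above the underside. At the start it points out of the rack's open front.
- ball_center (a point): Centre of the loose wooden ball, 50 mm diameter, about 50 g, which lies at the middle of the dish (its centre 35 mm above the dish's underside when centred) and can roll. Axes meaningless.
- rack: Low wooden rack fixed to the bench. Origin on the bench under the docked dish's centre; open to -x (robot side), back wall at x 75 mm. Side walls x -60 to 75, y +-72 to +-84 mm, 40 mm high; on them lips (z 40 to 47 mm) reach in to y +-50 mm, 12 mm above the dish's rim. The handle passes between them. No floor. The dish is clear of the lips once its origin is at x -105 mm, right outside at -130.
- scanner_eye (a point): Centre of the scanner's head, 150 mm above the bench.
- scanner: Tag scanner fixed left or right of the rack: base 84 mm across, post, yellow head 64 (x) by 40 (y) by 70 mm (z 115 to 185). Origin: centre of the underside, z up. Equal black windows with a red bar on its +y and -y faces, 20 mm from the eye; use the one nearer the rack. The dish's origin 147 mm from the eye horizontally leaves 4 cm between tab and window.
- glue: Bystander: white glue bottle with orange cap, 64 mm across, 160 mm high, on the other side of the rack than the scanner. Origin: centre of the underside.
- webbing: Bystander: dark violet roll of webbing, 100 mm across, 45 mm high. Origin: centre of the underside.
- hammer: Bystander: hammer, 240 mm long, lying along its x. Leave alone.
- jar: Bystander: amber jar, 70 mm across, 90 mm high. Origin: centre of the underside.
- foot_a: Bystander: turned wooden furniture foot, 68 mm across, 62 mm high. Origin: centre of the underside.
- screwdriver: Bystander: screwdriver, 160 mm long, lying along its x.
- staples: Bystander: cardboard box of staples, 100 x 60 x 40 mm. Origin: centre of the underside.
Things that resemble listed ones, but are neither listed nor needed, are in the scene too. What is meant by the rack is not black, and is the smaller of those in its own colour.

How it is judged (in metres and radians):
On the way, in this order (a step that is already met when the one before it is completed fails the run):
1. the dish has been drawn forward out of the rack, at least 85 mm along it (x of dish in the frame of rack below -0.085 m), for 0.1 s.
2. the dish is lifted at least 60 mm off the bench by the gripper (height (world z) of dish above 0.06 m and contact force between dish and the fingers above 1 N), for 0.1 s.
At the end, for the whole second after the job is handed in: Dish held up by the gripper, still, level within 7 degrees, touching neither rack nor scanner, ball within 12 mm of its centre; tab faces the window within 12 degrees, 18 to 63 mm from it, within 25 mm sideways and 22 mm in height of its middle (x of scanner_eye in the frame of dish between -0.17 and -0.125 m and y of scanner_eye in the frame of dish between -0.025 and 0.025 m and z of scanner_eye in the frame of dish between 0.001 and 0.045 m and angle between the x axis of dish and the y axis of scanner, either way round below 0.22 rad and angle between dish's own z axis and vertical below 0.12 rad and horizontal distance between ball_center and dish below 0.012 m and linear speed of dish below 0.02 m/s and height (world z) of dish above 0.08 m and contact force between dish and the fingers above 1 N and contact force between dish and scanner below 0.1 N and contact force between dish and rack below 0.1 N and contact force between dish and ball above 0.1 N); the arm keeps its last pose, push and grip.
It fails at once if the ball rolled more than 25 mm off the dish's centre (horizontal distance between ball_center and dish above 0.025 m).
It fails at once if the dish was tipped more than 12 degrees (angle between dish's own z axis and vertical above 0.21 rad).
It fails at once if the robot touched the ball (contact force between ball and the arm above 0.5 N or contact force between ball and the fingers above 0.5 N).
It fails at once if the scanner was bumped (contact force between scanner and anything else above 3 N).
It fails at once if a bystander was moved more than 30 mm (distance of any of glue, webbing, hammer, jar, foot_a, screwdriver, staples from where it was at the start of the episode above 0.03 m).
It also fails if it takes over 58 s, if anything falls off the work surface, if the arm or the gripper's body presses on something with over 40 N, if the wrist force passes 120 N, or if a joint passes its speed limit or range.

## Working session

There is one attempt and no reset: what is moved stays moved. The work goes in short steps, Python scripts to look and compute and a tool call to move; the robot and the scene stay as the last step left them, time stands still between calls to the robot, and variables do not carry over. Pictures are saved under pics/ and viewed, about 8 in all and at most 12, crops included, and the job is handed in when it is done.

Besides the shell and the picture viewer there is one more tool, called after "Emit:" in YAML: its name, and indented under it one key for each argument. send_rows: Moves the arm, as the interface text tells. Its arguments: {"type":"object","properties":{"moves":{"type":"array","items":{"type":"array","items":{"type":"array","items":{"type":"number"}}}}},"required":["moves"]}

```bash
mkdir -p pics; ls; python3 - <<'E'
from rig import readout, capture, camera_model, bot, spot_in, regions_of
import cv2, numpy as np
s=readout.read_state(); print(s['time_s'],s['position'],s['tcp_rot'])
for c in('scene','side'):
    im=capture(c); cv2.imwrite(f'pics/{c}0.png',im)
    for t in('dish','dish_grip','dish_tab','ball_center','rack','scanner','scanner_eye','glue','webbing','jar','foot_a','staples'):
        try: print(c,t,[(np.round(d['location'],3).tolist(),round(d['p'],2)) for d in spot_in(c,t)[:4]])
        except Exception as e: print(c,t,e)
    print(np.round(camera_model(c)['pose'],2).tolist())
E
```

```text
pics
0.0 [6.24207120e-01 1.77730633e-04 1.94365354e-01] [[ 3.28124709e-06  9.99997691e-01 -2.14899881e-03]
 [ 9.99999912e-01 -2.38089524e-06  4.18965825e-04]
 [ 4.18959741e-04 -2.14900000e-03 -9.99997603e-01]]
scene dish [([0.64, 0.036, 0.024], 0.61)]
scene dish_grip [([0.634, 0.042, 0.026], 0.86)]
scene dish_tab [([0.635, 0.044, 0.025], 0.87), ([0.678, -0.312, 0.022], 0.5)]
scene ball_center [([0.64, 0.036, 0.049], 0.74), ([0.677, -0.31, 0.025], 0.67), ([0.665, 0.386, 0.061], 0.28)]
scene rack [([0.255, 0.316, 0.039], 0.88), ([0.389, -0.228, 0.058], 0.73), ([0.681, 0.007, 0.05], 0.58), ([0.622, -0.466, 0.058], 0.38)]
scene scanner [([0.549, -0.356, 0.084], 0.89), ([0.681, 0.01, 0.05], 0.57), ([0.636, 0.039, 0.023], 0.52)]
scene scanner_eye [([0.622, -0.465, 0.057], 0.7), ([0.543, -0.358, 0.086], 0.6)]
scene glue [([0.467, 0.351, 0.087], 0.58), ([0.676, -0.312, 0.021], 0.38)]
scene webbing [([0.691, 0.24, 0.044], 0.83), ([0.553, -0.357, 0.084], 0.59), ([0.675, -0.31, 0.026], 0.52)]
scene jar [([0.665, 0.385, 0.063], 0.78), ([0.621, -0.466, 0.057], 0.74)]
scene foot_a [([0.624, -0.465
[... 196 characters left out ...]
4], 0.9)]
side dish_grip [([0.631, 0.043, 0.021], 0.9)]
side dish_tab [([0.623, 0.033, 0.022], 0.93)]
side ball_center [([0.626, 0.054, 0.051], 0.75)]
side rack [([0.328, -0.135, 0.055], 0.92), ([0.219, 0.314, 0.046], 0.92), ([0.645, 0.113, 0.04], 0.61), ([0.527, -0.345, 0.127], 0.42)]
side scanner [([0.527, -0.346, 0.127], 0.71)]
side scanner_eye [([0.524, -0.344, 0.132], 0.88)]
side glue [([0.437, 0.379, 0.092], 0.63)]
side webbing [([0.675, 0.265, 0.045], 0.78)]
side jar [([0.64, 0.421, 0.07], 0.88)]
side foot_a [([0.61, -0.449, 0.057], 0.68)]
side staples [([0.464, -0.468, 0.038], 0.87)]
[[-0.96, 0.2, -0.21, 0.1], [-0.3, -0.63, 0.72, 1.22], [0.01, 0.75, 0.66, 1.26], [0.0, 0.0, 0.0, 1.0]]
```

View pics/scene0.png

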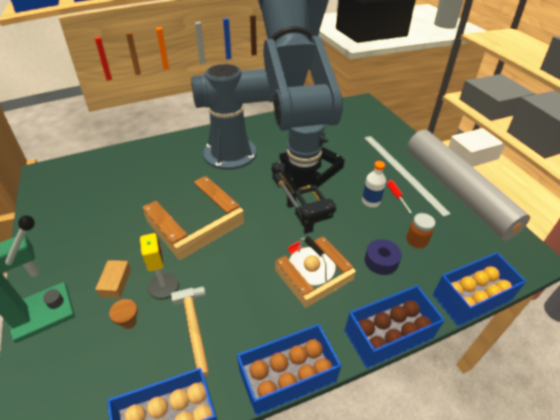

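View pics/side0.png

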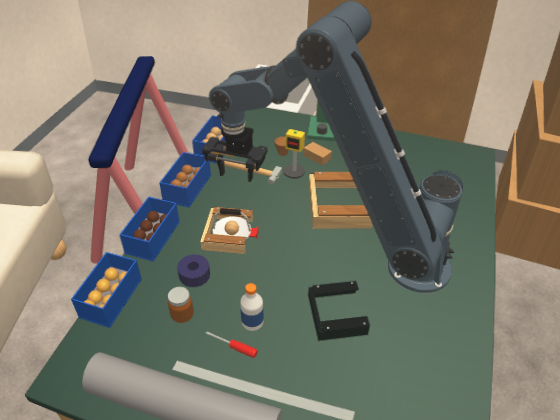

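The scene shows the small light rack with the dish at about (315,265), the larger rack at (195,215), and the scanner at (152,255). The side view agrees: dish (230,228), red tab (254,232), grip bar (231,212), scanner head (296,140). Next: closer crops and the wrist view.

```bash
python3 - <<'E'
from rig import *
from rig import readout, capture, camera_model
import cv2, numpy as np
a=cv2.imread('pics/scene0.png'); b=cv2.imread('pics/side0.png'); w=capture('wrist')
z=lambda im,x,y,W,H,k: cv2.resize(im[y:y+H,x:x+W],None,fx=k,fy=k,interpolation=cv2.INTER_CUBIC)
top=np.hstack([z(a,270,225,90,75,4),z(b,190,195,90,75,4)])
bot_=np.hstack([z(a,125,225,90,75,4),z(b,265,120,90,75,4)])
cv2.imwrite('pics/c1.png',np.vstack([top,bot_])); cv2.imwrite('pics/w0.png',w)
print(np.round(camera_model('wrist')['pose'],3).tolist(),camera_model('wrist')['camera_matrix'],camera_model('wrist')['k1'])
E
```

```text
[[1.0, -0.0, 0.001, 0.625], [0.0, 0.969, 0.249, 0.068], [-0.001, -0.249, 0.969, 0.385], [0.0, 0.0, 0.0, 1.0]] [[330.29701689   0.         281.07627955]
 [  0.         330.29701689 207.71039075]
 [  0.           0.           1.        ]] 0.008278308192519913
```

View pics/c1.png

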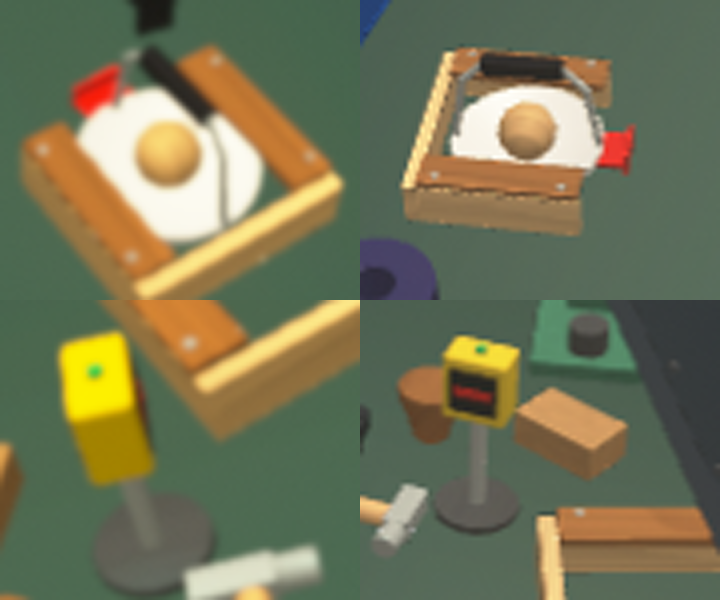

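View pics/w0.png

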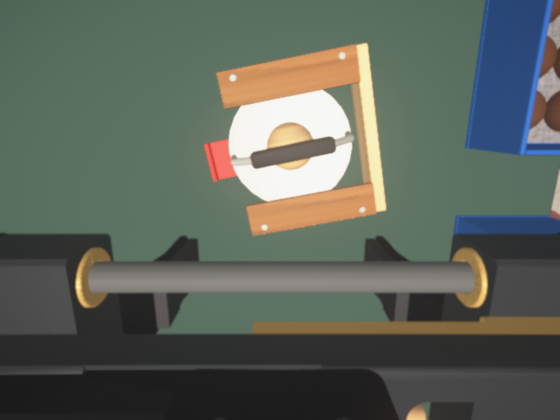

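Wrist view: black bar from (253,160) to (334,145), tab face at about (211,162), rack with back wall on the right at (370,130), yawed about 9°. The crops show the scanner head's green top dot and the window facing the rack.

```bash
cat > h.py <<'E'
from rig import readout, capture, camera_model, bot, spot_in, regions_of
import cv2, numpy as np
def ray(cam,px,z):
    K=np.array(cam['camera_matrix']);k=cam['k1'];P=np.array(cam['pose'])
    d=cv2.undistortPoints(np.array([[px]],float),K,np.array([k,0,0,0.]))[0,0]
    v=P[:3,:3]@np.array([d[0],-d[1],-1]);o=P[:3,3]
    return o+v*(z-o[2])/v[2]
def yaw(v): return np.degrees(np.arctan2(v[1],v[0]))
E
python3 - <<'E'
from h import *
w=camera_model('wrist');s=camera_model('scene');d=camera_model('side')
a,b=ray(w,(253,160),.108),ray(w,(334,145),.108);print('bar',(a+b)/2,yaw(b-a),np.linalg.norm(b-a))
print('tab',ray(w,(211,162),.023))
# rack inner corners: back wall top edge and lips, z .047
for n,p,q in(('lipL',(222,107),(360,82)),('lipR',(254,234),(376,212)),('lipLo',(217,74),(357,47)),('back',(366,45),(385,210))):
    A,B=ray(w,p,.047),ray(w,q,.047);print(n,A.round(4),B.round(4),yaw(B-A))
S=lambda x,y:ray(s,(125+x/4-.4,225+(y-300)/4-.4),.185)
D=lambda x,y:ray(d,(265+(x-360)/4-.4,120+(y-300)/4-.4),.185)
for F,L in((S,[(60,347),(120,333),(130,402),(68,415)]),(D,[(458,337),(519,346),(512,376),(445,366)])):
    P=[F(*l) for l in L];print(np.mean(P,0),[round(float(yaw(P[(i+1)%4]-P[i])),1) for i in range(4)],[round(float(np.linalg.norm(P[(i+1)%4]-P[i])),3) for i in range(4)])
print('dot',S(95,372),D(480,350))
E
```

```text
bar [0.6352263  0.04367778 0.108     ] 10.407698667653529 0.06832885181070111
tab [0.54839276 0.02609156 0.023     ]
lipL [0.5671 0.0826 0.047 ] [0.701  0.1056 0.047 ] 9.744704343723022
lipR [ 0.5958 -0.0487  0.047 ] [ 0.7257 -0.024   0.047 ] 10.748875811736466
lipLo [0.5637 0.1128 0.047 ] [0.6963 0.1364 0.047 ] 10.10121341767364
back [0.7046 0.1381 0.047 ] [ 0.7351 -0.0218  0.047 ] -79.2051909675125
[ 0.5339337  -0.36043066  0.185     ] [86.8, -3.8, -95.6, 176.7] [0.037, 0.059, 0.037, 0.057]
[ 0.52898175 -0.34756984  0.185     ] [-176.9, 98.2, 3.2, -86.9] [0.058, 0.05, 0.063, 0.05]
dot [ 0.53282108 -0.35991592  0.185     ] [ 0.53487026 -0.35632624  0.185     ]
```

Emit:
send_rows:
  moves:
    - [[0, 0, 0, 4.3, 1.1, 0, 1], [0, 0, 8, 0, 0, 0, 1], [0, 0, 8, 0, 0, 0, 1], [0, 0, 8, 0, 0, 0, 1], [0, 0, 8, 0, 0, 0, 1]]

```text
time_s: 1.85
position: [0.636, 0.0432, 0.1953]
tcp_rot: [[0.535, 0.845, -0.0], [0.845, -0.535, -0.0], [-0.0, -0.0, -1.0]]
force: [-0.4, -0.2, 0.2]
opening: 0.999
```

Emit:
send_rows:
  moves:
    - [[0, 0, 8, 0, 0, 0, 1], [0, 0, 8, 0, 0, 0, 1], [0, 0, 8, 0, 0, 0, 1], [0, 0, 8, 0, 0, 0, 1], [0, 0, 8, 0, 0, 0, 1]]

```text
time_s: 2.35
position: [0.6359, 0.043, 0.1953]
tcp_rot: [[0.953, 0.304, -0.0], [0.304, -0.953, -0.0], [-0.0, -0.0, -1.0]]
force: [-0.4, -0.4, 0.2]
opening: 1.003
```

Emit:
send_rows:
  moves:
    - [[0, 0, 7.6, 0, 0, 0, 1], [0, 0, 0, 0, 0, 0, 1], [0, 0, 0, 0, 0, 0, 1], [0, 0, 0, 0, 0, 0, 1], [0, 0, 0, 0, 0, 0, 1]]

```text
time_s: 2.85
position: [0.636, 0.0431, 0.1954]
tcp_rot: [[0.983, 0.182, -0.0], [0.182, -0.983, -0.0], [-0.0, 0.0, -1.0]]
force: [-0.3, 0.5, -0.7]
opening: 1.003
```

```bash
python3 - <<'E'
from h import *
s=readout.read_state();print(s['time_s'],s['position'],s['tcp_rot'].round(3) if hasattr(s['tcp_rot'],'round') else s['tcp_rot'])
w=capture('wrist');cv2.imwrite('pics/w1.png',w)
for t in('dish_grip','scanner','ball_center'):print(t,[(np.round(d['location'],3).tolist(),round(d['p'],2)) for d in spot_in('wrist',t)[:3]])
E
```

```text
2.85 [0.63595454 0.04305304 0.19536451] [[ 0.983  0.182 -0.   ]
 [ 0.182 -0.983 -0.   ]
 [-0.     0.    -1.   ]]
dish_grip [([0.641, 0.046, 0.02], 0.89)]
scanner []
ball_center [([0.636, 0.037, 0.053], 0.73)]
```

View pics/w1.png

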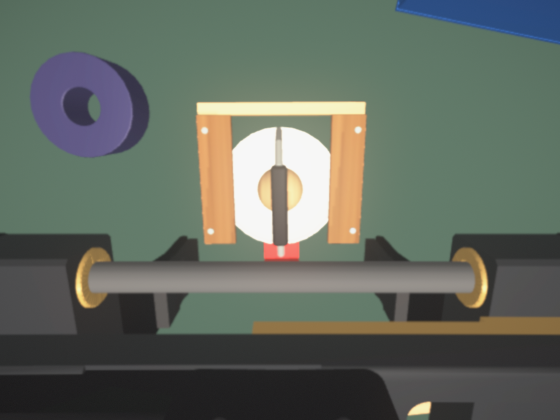

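The bar is vertical at column 280 (166–245), square with the rack and centred between the fingers. Descend and grip.

Emit:
send_rows:
  moves:
    - [[0, 0, 0, 0, 0, 2.5, 1], [0, 0, 0, 0, 0, 2.5, 1], [0, 0, 0, 0, 0, 2.5, 1], [0, 0, 0, 0, 0, 2, 1], [0, 0, 0, 0, 0, 1, 1]]

```text
time_s: 3.55
position: [0.6347, 0.0432, 0.0883]
tcp_rot: [[0.984, 0.181, -0.003], [0.181, -0.984, 0.0], [-0.003, -0.001, -1.0]]
force: [-0.4, 0.1, -0.7]
opening: 0.998
```

Emit:
send_rows:
  moves:
    - [[0, 0, 0, 0, 0, 0, 1], [0, 0, 0, 0, 0, 0, 0.6], [0, 0, 0, 0, 0, 0, 0.2], [0, 0, 0, 0, 0, 0, -0.2], [0, 0, 0, 0, 0, 0, -0.5]]

```text
time_s: 4.05
position: [0.6365, 0.043, 0.0913]
tcp_rot: [[0.984, 0.181, 0.002], [0.181, -0.984, -0.0], [0.002, 0.0, -1.0]]
force: [0.5, 0.2, -0.2]
opening: 0.722
```

Emit:
send_rows:
  moves:
    - [[0, 0, 0, 0, 0, 0, -0.6], [0, 0, 0, 0, 0, 0, -0.7], [0, 0, 0, 0, 0, 0, -0.8], [0, 0, 0, 0, 0, 0, -1], [0, 0, 0, 0, 0, 0, -1]]

```text
time_s: 4.55
position: [0.636, 0.043, 0.0903]
tcp_rot: [[0.984, 0.18, -0.0], [0.18, -0.984, 0.0], [-0.0, -0.0, -1.0]]
force: [-0.8, 0.1, -1.1]
opening: 0.264
```

Emit:
send_rows:
  moves:
    - [[0, 0, 0, 0, 0, 0, -1], [0, 0, 0, 0, 0, 0, -1], [0, 0, 0, 0, 0, 0, -1], [0, 0, 0, 0, 0, 0, -1], [0, 0, 0, 0, 0, 0, -1]]

```text
time_s: 5.05
position: [0.636, 0.043, 0.0904]
tcp_rot: [[0.984, 0.18, 0.0], [0.18, -0.984, 0.0], [0.0, -0.0, -1.0]]
force: [-0.3, -0.4, 0.6]
opening: 0.005
```

Opening 0.005 means the fingers missed the bar (0.16 expected). Looking.

```bash
python3 - <<'E'
from h import *
s=readout.read_state();print(s['opening'],s['force'])
w=capture('wrist');sc=capture('scene');sd=capture('side')
z=lambda im,x,y,W,H: cv2.resize(im[y:y+H,x:x+W],(400,300),interpolation=cv2.INTER_CUBIC)
cv2.imwrite('pics/c2.png',np.vstack([np.hstack([z(sc,250,195,120,90),z(sd,180,170,120,90)]),np.hstack([cv2.resize(w,(400,300)),np.zeros((300,400,3),np.uint8)])]))
print(s['position'],np.round(camera_model('wrist')['pose'],3)[:3,3])
E
```

```text
0.004539909974690261 [-0.26744993 -0.40704831  0.58463934]
[0.63598915 0.04301348 0.09035917] [0.703 0.055 0.28 ]
```

View pics/c2.png

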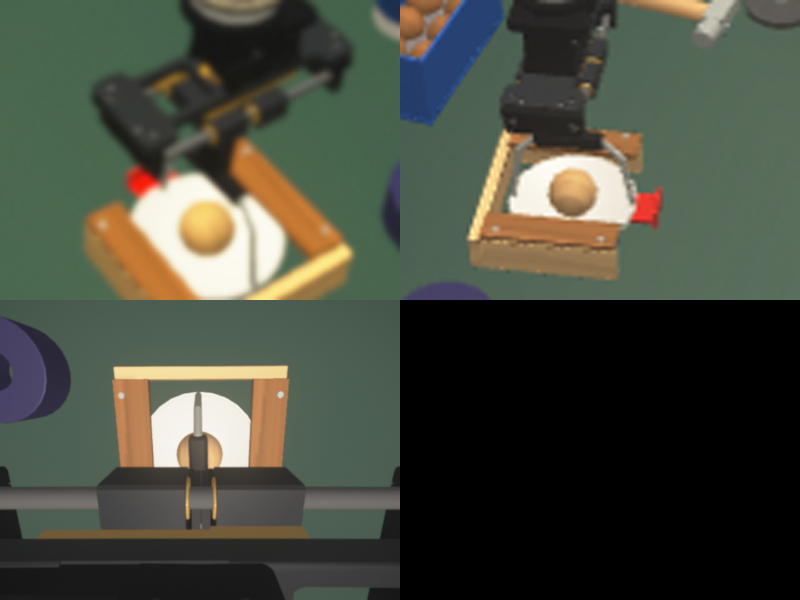

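The fingers look to be around the bar at the right place, though the opening says shut. A 4 mm lift will tell, by the wrist force (lips have 12 mm clearance).

Emit:
send_rows:
  moves:
    - [[0, 0, 0, 0, 0, -0.1, -1], [0, 0, 0, 0, 0, -0.15, -1], [0, 0, 0, 0, 0, -0.15, -1], [0, 0, 0, 0, 0, 0, -1], [0, 0, 0, 0, 0, 0, -1]]

```text
time_s: 5.7
position: [0.6361, 0.043, 0.0945]
tcp_rot: [[0.984, 0.181, 0.0], [0.181, -0.984, -0.0], [0.0, 0.0, -1.0]]
force: [-0.0, 0.3, 0.1]
opening: 0.005
```

```bash
python3 - <<'E'
from h import *
for c in('wrist','scene','side'):
    capture(c);s=readout.read_state();print(np.round(s['force'],2),np.round(s['moment'],2),s['opening'])
    print([(np.round(d['location'],3).tolist(),round(d['p'],2)) for d in spot_in(c,'dish')[:2]])
w=capture('wrist');cv2.imwrite('pics/w3.png',cv2.resize(w[240:420,200:360],None,fx=4,fy=3))
E
```

```text
[ 0.55 -0.1  -0.18] [ 0.05  0.11 -0.01] 0.002993100755414832
[([0.665, 0.049, 0.028], 0.86)]
[-0.57  0.41  0.38] [0.08 0.1  0.01] 0.007092006156131963
[([0.64, 0.039, 0.024], 0.66), ([0.466, 0.352, 0.088], 0.19)]
[-0.28 -0.09  0.22] [0.06 0.13 0.06] 0.004227227369100244
[([0.624, 0.039, 0.025], 0.61)]
```

View pics/w3.png

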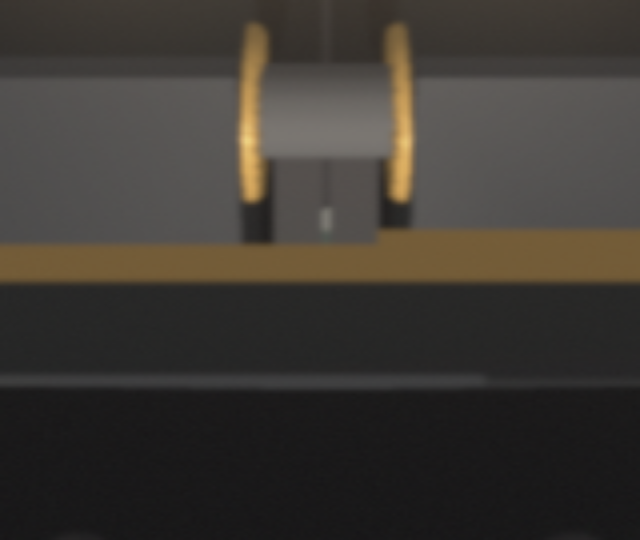

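No weight on the wrist and the fingers are fully shut: the bar isn't held. I'll overlay the reported TCP and the expected bar on the fixed views to see where the tips really are.

```bash
cat >> h.py <<'E'
def proj(cam,P):
    M=np.linalg.inv(np.array(cam['pose']));p=M[:3,:3]@np.array(P)+M[:3,3];x,y=p[0]/-p[2],-p[1]/-p[2]
    f=1+cam['k1']*(x*x+y*y);K=np.array(cam['camera_matrix']);return K[0,0]*x*f+K[0,2],K[1,1]*y*f+K[1,2]
def view(c,P,half,k,pts):
    im=capture(c);m=camera_model(c);u,v=map(int,proj(m,P));x0,y0=max(u-half,0),max(v-half,0)
    o=cv2.resize(im[y0:y0+2*half,x0:x0+2*half],None,fx=k,fy=k,interpolation=cv2.INTER_CUBIC)
    for q,col in pts:
        a,b=proj(m,q);cv2.circle(o,(int((a-x0+.5)*k),int((b-y0+.5)*k)),3,col,-1)
    return o
E
python3 - <<'E'
from h import *
s=readout.read_state();t=np.array(s['position']);print(t)
d=np.array([.984,.181,0])*.035;b=np.array([.6352,.0437,.108]);z=np.array([0,0,1])
pts=[(t,(0,0,255)),(t+.019*z,(0,255,0)),(t+.07*z,(255,0,0)),(b-d,(255,255,0)),(b+d,(255,255,0))]
cv2.imwrite('pics/o1.png',np.hstack([view(c,t+.02*z,33,6,pts) for c in('scene','side')]))
E
```

```text
[0.6359412  0.0430315  0.09429423]
```

View pics/o1.png

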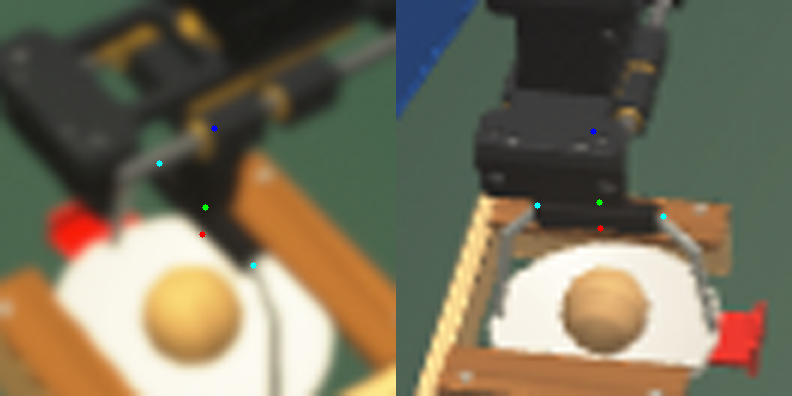

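The overlays match the bar, but dark fingers on a dark bar can't be judged. Open again and look at the finger tips.

Emit:
send_rows:
  moves:
    - [[0, 0, 0, 0, 0, 0, 0], [0, 0, 0, 0, 0, 0, 0.5], [0, 0, 0, 0, 0, 0, 0.6], [0, 0, 0, 0, 0, 0, 0.6], [0, 0, 0, 0, 0, 0, 0.6]]

```text
time_s: 6.65
position: [0.636, 0.043, 0.0944]
tcp_rot: [[0.984, 0.18, 0.0], [0.18, -0.984, 0.0], [0.0, -0.0, -1.0]]
force: [-0.5, -0.2, 0.0]
opening: 0.374
```

Emit:
send_rows:
  moves:
    - [[0, 0, 0, 0, 0, 0, 0.6], [0, 0, 0, 0, 0, 0, 0.6], [0, 0, 0, 0, 0, 0, 0.6], [0, 0, 0, 0, 0, 0, 0.6], [0, 0, 0, 0, 0, 0, 0.6]]

```text
time_s: 7.15
position: [0.636, 0.043, 0.0943]
tcp_rot: [[0.984, 0.18, -0.0], [0.18, -0.984, 0.0], [-0.0, -0.0, -1.0]]
force: [0.4, -0.5, -0.0]
opening: 0.776
```

```bash
python3 - <<'E'
from h import *
s=readout.read_state();t=np.array(s['position']);print(t,s['opening'])
R=np.array(s['tcp_rot']);z=np.array([0,0,1]);h=s['opening']*.0435
pts=[(t+sg*h*R[:,1],(0,0,255)) for sg in(1,-1)]+[(t+.07*z,(255,0,0))]
o=np.hstack([view(c,t+.02*z,33,6,pts) for c in('scene','side')])
cv2.imwrite('pics/o2.png',o)
E
```

```text
[0.63598427 0.04302598 0.09434085] 0.7760522176752223
```

View pics/o2.png

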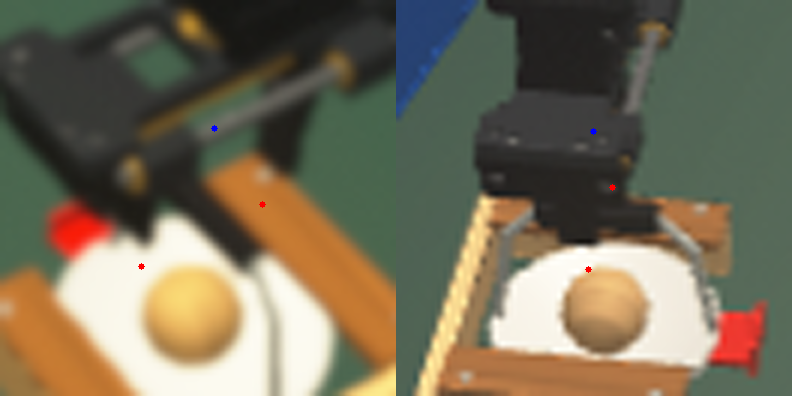

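The finger tips appear about 4–5 px higher than the reported TCP in both views. I'll triangulate the +y finger's tip.

```bash
python3 - <<'E'
from h import *
from scipy.optimize import least_squares
s=readout.read_state();t=np.array(s['position']);R=np.array(s['tcp_rot']);z=np.array([0,0,1]);h=s['opening']*.0435
C={c:camera_model(c) for c in('scene','side')}
def full(c,x,y):
    u,v=map(int,proj(C[c],t+.02*z));return np.array([(x)/6+u-33-.5,y/6+v-33-.5])
obs={'scene':full('scene',283,172),'side':full('side',575-396,242)}
r=least_squares(lambda p:np.concatenate([np.array(proj(C[c],p))-obs[c] for c in C]),t)
print(r.x,r.fun, 'pred +y tip',t-h*R[:,1])
print('-y tip scene at several z',[ray(C['scene'],full('scene',148,242),zz).round(3).tolist() for zz in(.09,.105,.12)],t+h*R[:,1])
E
```

```text
[0.63415719 0.08192875 0.11834816] [-0.00422397 -0.00254233 -0.0054077   0.00253262] pred +y tip [0.62977979 0.07677546 0.09434812]
-y tip scene at several z [[0.627, 0.02, 0.09], [0.638, 0.014, 0.105], [0.649, 0.008, 0.12]] [0.64216451 0.00929875 0.09434712]
```

The real tips sit about 24 mm above the reported TCP (at z≈0.118, so they closed over the bar). Lower by 2.7 cm more; even if the estimate were wrong, this still clears the ball.

Emit:
send_rows:
  moves:
    - [[0, 0, 0, 0, 0, 0.8, 0.6], [0, 0, 0, 0, 0, 0.8, 0.6], [0, 0, 0, 0, 0, 0.6, 0.6], [0, 0, 0, 0, 0, 0.5, 0.6], [0, 0, 0, 0, 0, 0, 0.6]]

```text
time_s: 7.75
position: [0.6351, 0.0431, 0.066]
tcp_rot: [[0.984, 0.181, -0.002], [0.181, -0.984, 0.0], [-0.002, -0.001, -1.0]]
force: [0.1, 0.0, -0.0]
opening: 0.801
```

Emit:
send_rows:
  moves:
    - [[0, 0, 0, 0, 0, 0, 0.3], [0, 0, 0, 0, 0, 0, 0], [0, 0, 0, 0, 0, 0, -0.3], [0, 0, 0, 0, 0, 0, -0.5], [0, 0, 0, 0, 0, 0, -0.6]]

```text
time_s: 8.25
position: [0.6361, 0.043, 0.0676]
tcp_rot: [[0.984, 0.181, 0.0], [0.181, -0.984, -0.0], [0.0, 0.0, -1.0]]
force: [-0.4, -0.1, -0.2]
opening: 0.432
```

Emit:
send_rows:
  moves:
    - [[0, 0, 0, 0, 0, 0, -0.65], [0, 0, 0, 0, 0, 0, -0.7], [0, 0, 0, 0, 0, 0, -0.75], [0, 0, 0, 0, 0, 0, -0.8], [0, 0, 0, 0, 0, 0, -1]]

```text
time_s: 8.75
position: [0.6359, 0.0434, 0.0673]
tcp_rot: [[0.984, 0.18, -0.0], [0.18, -0.984, 0.0], [-0.0, -0.0, -1.0]]
force: [-0.5, 1.4, 0.2]
opening: 0.161
```

Emit:
send_rows:
  moves:
    - [[0, 0, 0, 0, 0, 0, -1], [0, 0, 0, 0, 0, 0, -1], [0, 0, 0, 0, 0, 0, -1], [0, 0, 0, 0, 0, 0, -1], [0, 0, 0, 0, 0, 0, -1]]

```text
time_s: 9.25
position: [0.6359, 0.0432, 0.0674]
tcp_rot: [[0.984, 0.18, -0.0], [0.18, -0.984, 0.0], [-0.0, -0.0, -1.0]]
force: [-0.7, 1.7, 1.0]
opening: 0.158
```

Opening 0.158 = 14 mm: gripped. Lift 4 mm and check the weight, then draw along tool −x.

Emit:
send_rows:
  moves:
    - [[0, 0, 0, 0, 0, -0.05, -1], [0, 0, 0, 0, 0, -0.1, -1], [0, 0, 0, 0, 0, -0.15, -1], [0, 0, 0, 0, 0, -0.1, -1], [0, 0, 0, 0, 0, 0, -1]]

```text
time_s: 9.75
position: [0.636, 0.0429, 0.0713]
tcp_rot: [[0.984, 0.181, 0.0], [0.181, -0.984, -0.0], [0.0, 0.0, -1.0]]
force: [0.4, -0.4, -3.7]
opening: 0.158
```

Weight shows. Draw out 14 cm.

Emit:
send_rows:
  moves:
    - [[0, 0, 0, -0.1, 0, 0, -1], [0, 0, 0, -0.2, 0, 0, -1], [0, 0, 0, -0.35, 0, 0, -1], [0, 0, 0, -0.5, 0, 0, -1], [0, 0, 0, -0.6, 0, 0, -1]]

```text
time_s: 10.25
position: [0.6182, 0.0398, 0.0713]
tcp_rot: [[0.984, 0.181, -0.0], [0.181, -0.984, -0.0], [-0.0, -0.0, -1.0]]
force: [-0.9, 0.3, -4.0]
opening: 0.154
```

Emit:
send_rows:
  moves:
    - [[0, 0, 0, -0.7, 0, 0, -1], [0, 0, 0, -0.7, 0, 0, -1], [0, 0, 0, -0.7, 0, 0, -1], [0, 0, 0, -0.7, 0, 0, -1], [0, 0, 0, -0.7, 0, 0, -1]]

```text
time_s: 10.75
position: [0.5838, 0.0334, 0.0714]
tcp_rot: [[0.984, 0.181, 0.0], [0.181, -0.984, -0.0], [0.0, 0.0, -1.0]]
force: [-0.0, 0.2, -5.1]
opening: 0.155
```

Emit:
send_rows:
  moves:
    - [[0, 0, 0, -0.7, 0, 0, -1], [0, 0, 0, -0.7, 0, 0, -1], [0, 0, 0, -0.7, 0, 0, -1], [0, 0, 0, -0.7, 0, 0, -1], [0, 0, 0, -0.7, 0, 0, -1]]

```text
time_s: 11.25
position: [0.5494, 0.0271, 0.0714]
tcp_rot: [[0.984, 0.18, 0.0], [0.18, -0.984, -0.0], [0.0, 0.0, -1.0]]
force: [-0.2, 0.3, -3.6]
opening: 0.158
```

Emit:
send_rows:
  moves:
    - [[0, 0, 0, -0.7, 0, 0, -1], [0, 0, 0, -0.7, 0, 0, -1], [0, 0, 0, -0.7, 0, 0, -1], [0, 0, 0, -0.7, 0, 0, -1], [0, 0, 0, -0.6, 0, 0, -1]]

```text
time_s: 11.75
position: [0.5158, 0.021, 0.0714]
tcp_rot: [[0.984, 0.18, -0.0], [0.18, -0.984, 0.0], [-0.0, -0.0, -1.0]]
force: [0.7, -1.0, -5.0]
opening: 0.159
```

Emit:
send_rows:
  moves:
    - [[0, 0, 0, -0.6, 0, 0, -1], [0, 0, 0, -0.5, 0, 0, -1], [0, 0, 0, -0.35, 0, 0, -1], [0, 0, 0, -0.2, 0, 0, -1], [0, 0, 0, -0.1, 0, 0, -1]]

```text
time_s: 12.25
position: [0.4992, 0.0179, 0.0714]
tcp_rot: [[0.984, 0.18, 0.0], [0.18, -0.984, -0.0], [0.0, 0.0, -1.0]]
force: [0.2, 0.8, -3.8]
opening: 0.161
```

```bash
python3 - <<'E'
from h import *
s=readout.read_state();t=np.array(s['position']);print(s['time_s'],t,np.round(s['force'],1),s['opening'],np.round(s['joint_positions'],1))
cv2.imwrite('pics/w4.png',capture('wrist'));C=camera_model('wrist')
im=[view(c,t,36,5,[]) for c in('scene','side')]
im+= [view(c,[.533,-.357,.15],36,5,[([.533,-.357,.185],(0,0,255))]) for c in('scene','side')]
cv2.imwrite('pics/o3.png',np.vstack([np.hstack(im[:2]),np.hstack(im[2:])])[:,:][:])
cv2.imwrite('pics/o3.png',cv2.resize(np.vstack([np.hstack(im[:2]),np.hstack(im[2:])]),(600,600)))
E
```

```text
12.25 [0.4992391  0.01789241 0.07138932] [ 0.2  0.8 -3.8] 0.1611153088765673 [-10.8  32.  106.3   0.   41.6  68.8]
```

View pics/o3.png

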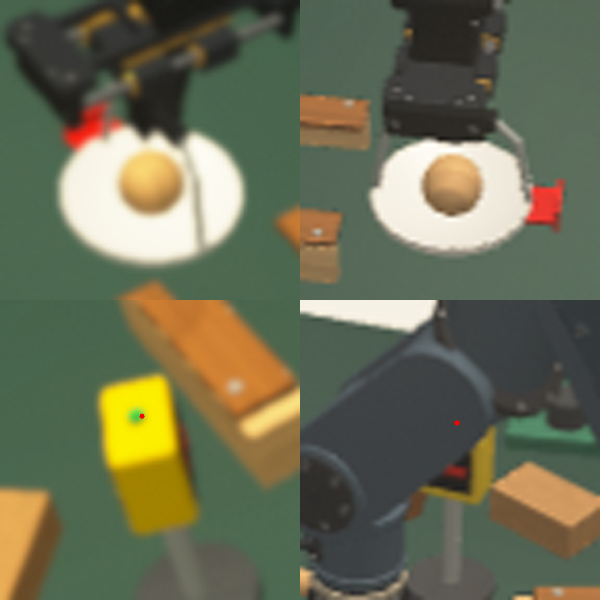

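The dish is out of the rack, ball centred (ball middle of dish in both views); the scanner dot agrees with (0.533,−0.357). Next, fit the scanner's pose by silhouette from the first pictures.

```bash
python3 - <<'E'
from h import *
from scipy.optimize import minimize
C={c:camera_model(c) for c in('scene','side')};M={}
for c in C:
    im=cv2.imread(f'pics/{c}0.png');u,v=proj(C[c],[.533,-.357,.15]);x0,y0=int(u)-25,int(v)-25
    h=cv2.cvtColor(im[y0:y0+50,x0:x0+50],cv2.COLOR_BGR2HSV);h=cv2.resize(h,None,fx=8,fy=8,interpolation=cv2.INTER_LINEAR)
    m=cv2.inRange(h,(22,170,80),(34,255,255));n,l,st,_=cv2.connectedComponentsWithStats(m)
    k=1+np.argmax(st[1:,4]);pts=np.argwhere(l==k)[:,::-1].astype(np.int32)
    H=np.zeros_like(m);cv2.fillConvexPoly(H,cv2.convexHull(pts),255);M[c]=(H,x0,y0);print(c,st[k])
def cost(p,only=None):
    a=np.radians(p[2]*10);t=0
    for c,(H,x0,y0) in M.items():
        if only and c!=only: continue
        P=[(np.array(proj(C[c],[p[0]+sx*.032*np.cos(a)-sy*.02*np.sin(a),p[1]+sx*.032*np.sin(a)+sy*.02*np.cos(a),z]))-[x0-.5,y0-.5])*8 for sx in(-1,1) for sy in(-1,1) for z in(.115,.185)]
        I=np.zeros_like(H);cv2.fillConvexPoly(I,cv2.convexHull(np.round(np.array(P)*16).astype(np.int32)),255,shift=4)
        t+=np.count_nonzero(I!=H)/np.count_nonzero(H)
    return t
for only in(None,'scene','side'):
  b=min((minimize(cost,[.533,-.357,y0],args=(only,),method='Nelder-Mead',options=dict(initial_simplex=[[.533,-.357,y0],[.54,-.357,y0],[.533,-.35,y0],[.533,-.357,y0+.5]],maxiter=300)) for y0 in(-1,0,1)),key=lambda r:r.fun)
  print(only,b.x[:2],b.x[2]*10,b.fun)
print([(y,round(cost([.533,-.357,y/10]),3)) for y in(-15,-10,-5,0,5,10,15)])
E
```

```text
scene [  104    57   186   304 38859]
side [  137   123   147   177 11704]
None [ 0.5326992  -0.36074983] -0.8684696644008936 0.2717428826712174
scene [ 0.5302218  -0.36058455] -1.7996294144439888 0.07710914021842703
side [ 0.53412202 -0.35692186] 11.394236551801695 0.12390430971512052
[(-15, np.float64(0.51)), (-10, np.float64(0.451)), (-5, np.float64(0.418)), (0, np.float64(0.399)), (5, np.float64(0.416)), (10, np.float64(0.43)), (15, np.float64(0.468))]
```

Emit:
send_rows:
  moves:
    - [[0, 0, 0, 0, 0, -0.15, -1], [0, 0, 0, 0, 0, -0.3, -1], [0, 0, 0, 0, 0, -0.5, -1], [0, 0, 0, 0, 0, -0.7, -1], [0, 0, 0, 0, 0, -0.8, -1]]

```text
time_s: 13.0
position: [0.4992, 0.018, 0.0965]
tcp_rot: [[0.984, 0.181, 0.0], [0.181, -0.984, -0.0], [0.0, 0.0, -1.0]]
force: [-0.0, -0.0, -3.8]
opening: 0.159
```

Emit:
send_rows:
  moves:
    - [[0, 0, 0, 0, 0, -0.9, -1], [0, 0, 0, 0, 0, -0.9, -1], [0, 0, 0, 0, 0, -0.9, -1], [0, 0, 0, 0, 0, -0.9, -1], [0, 0, 0, 0, 0, -0.9, -1]]

```text
time_s: 13.5
position: [0.4992, 0.0179, 0.1417]
tcp_rot: [[0.984, 0.181, 0.0], [0.181, -0.984, -0.0], [0.0, 0.0, -1.0]]
force: [-0.3, 0.2, -5.2]
opening: 0.157
```

Emit:
send_rows:
  moves:
    - [[0, 0, 0, 0, 0, -0.9, -1], [0, 0, 0, 0, 0, -0.9, -1], [0, 0, 0, 0, 0, -0.9, -1], [0, 0, 0, 0, 0, -0.7, -1], [0, 0, 0, 0, 0, -0.6, -1]]

```text
time_s: 14.0
position: [0.4993, 0.0179, 0.1815]
tcp_rot: [[0.984, 0.18, 0.0], [0.18, -0.984, -0.0], [0.0, 0.0, -1.0]]
force: [0.5, 0.1, -3.3]
opening: 0.155
```

Emit:
send_rows:
  moves:
    - [[0, 0, 0, 0, 0, -0.5, -1], [0, 0, 0, 0, 0, -0.4, -1], [0, 0, 0, 0, 0, -0.3, -1], [0, 0, 0, 0, 0, -0.1, -1], [0, 0, 0, 0, 0, 0, -1]]

```text
time_s: 14.5
position: [0.4992, 0.0179, 0.1938]
tcp_rot: [[0.984, 0.18, -0.0], [0.18, -0.984, 0.0], [-0.0, -0.0, -1.0]]
force: [-1.0, -0.4, -4.1]
opening: 0.156
```

Scanner at about (0.533, −0.359), yaw about −1°. Turn the dish by +79° in place (tool z −79°), gently.

Emit:
send_rows:
  moves:
    - [[0, 0, -1, 0, 0, 0, -1], [0, 0, -2.5, 0, 0, 0, -1], [0, 0, -4, 0, 0, 0, -1], [0, 0, -5, 0, 0, 0, -1], [0, 0, -5, 0, 0, 0, -1]]

```text
time_s: 15.0
position: [0.4991, 0.018, 0.1935]
tcp_rot: [[0.882, 0.472, -0.001], [0.472, -0.882, 0.0], [-0.001, -0.0, -1.0]]
force: [-0.3, 0.1, -4.1]
opening: 0.158
```

Emit:
send_rows:
  moves:
    - [[0, 0, -5, 0, 0, 0, -1], [0, 0, -5, 0, 0, 0, -1], [0, 0, -5, 0, 0, 0, -1], [0, 0, -5, 0, 0, 0, -1], [0, 0, -5, 0, 0, 0, -1]]

```text
time_s: 15.5
position: [0.499, 0.018, 0.1935]
tcp_rot: [[0.6, 0.8, -0.001], [0.8, -0.6, 0.0], [-0.0, -0.001, -1.0]]
force: [0.6, -0.1, -3.9]
opening: 0.158
```

Emit:
send_rows:
  moves:
    - [[0, 0, -5, 0, 0, 0, -1], [0, 0, -5, 0, 0, 0, -1], [0, 0, -5, 0, 0, 0, -1], [0, 0, -5, 0, 0, 0, -1], [0, 0, -5, 0, 0, 0, -1]]

```text
time_s: 16.0
position: [0.499, 0.018, 0.1935]
tcp_rot: [[0.205, 0.979, -0.001], [0.979, -0.205, 0.0], [0.0, -0.001, -1.0]]
force: [0.5, 0.7, -4.0]
opening: 0.157
```

Emit:
send_rows:
  moves:
    - [[0, 0, -5, 0, 0, 0, -1], [0, 0, -4, 0, 0, 0, -1], [0, 0, -2, 0, 0, 0, -1], [0, 0, -0.5, 0, 0, 0, -1], [0, 0, 0, 0, 0, 0, -1]]

```text
time_s: 16.5
position: [0.4991, 0.018, 0.1936]
tcp_rot: [[0.011, 1.0, -0.001], [1.0, -0.011, 0.0], [0.0, -0.001, -1.0]]
force: [0.0, 0.2, -4.0]
opening: 0.158
```

Emit:
send_rows:
  moves:
    - [[0, 0, 0, -0.15, 0.05, 0, -1], [0, 0, 0, -0.35, 0.1, 0, -1], [0, 0, 0, -0.6, 0.2, 0, -1], [0, 0, 0, -0.8, 0.25, 0, -1], [0, 0, 0, -0.95, 0.3, 0, -1]]

```text
time_s: 17.0
position: [0.5083, -0.0114, 0.1939]
tcp_rot: [[0.01, 1.0, 0.0], [1.0, -0.01, -0.0], [-0.0, 0.0, -1.0]]
force: [-0.1, -0.2, -4.1]
opening: 0.156
```

Emit:
send_rows:
  moves:
    - [[0, 0, 0, -1, 0.3, 0, -1], [0, 0, 0, -1, 0.3, 0, -1], [0, 0, 0, -1, 0.3, 0, -1], [0, 0, 0, -1, 0.3, 0, -1], [0, 0, 0, -1, 0.3, 0, -1]]

```text
time_s: 17.5
position: [0.5227, -0.0618, 0.1938]
tcp_rot: [[0.011, 1.0, -0.0], [1.0, -0.011, -0.0], [-0.0, -0.0, -1.0]]
force: [0.3, -0.3, -3.9]
opening: 0.162
```

Emit:
send_rows:
  moves:
    - [[0, 0, 0, -1, 0.25, 0, -1], [0, 0, 0, -1, 0.25, 0, -1], [0, 0, 0, -1, 0.2, 0, -1], [0, 0, 0, -1, 0.2, 0, -1], [0, 0, 0, -1, 0.15, 0, -1]]

```text
time_s: 18.0
position: [0.5325, -0.1117, 0.1938]
tcp_rot: [[0.01, 1.0, -0.0], [1.0, -0.01, -0.0], [-0.0, -0.0, -1.0]]
force: [0.3, -0.3, -4.0]
opening: 0.158
```

Emit:
send_rows:
  moves:
    - [[0, 0, 0, -1, 0.1, 0, -1], [0, 0, 0, -1, 0.05, 0, -1], [0, 0, 0, -0.8, 0, 0, -1], [0, 0, 0, -0.7, 0, 0, -1], [0, 0, 0, -0.5, 0, 0, -1]]

```text
time_s: 18.5
position: [0.5334, -0.1516, 0.1938]
tcp_rot: [[0.011, 1.0, -0.0], [1.0, -0.011, 0.0], [0.0, -0.0, -1.0]]
force: [0.9, -0.2, -5.1]
opening: 0.156
```

Emit:
send_rows:
  moves:
    - [[0, 0, 0, -0.4, 0, 0, -1], [0, 0, 0, -0.3, 0, 0, -1], [0, 0, 0, -0.25, 0, 0, -1], [0, 0, 0, -0.15, 0, 0, -1], [0, 0, 0, -0.05, 0, 0, -1]]

```text
time_s: 19.0
position: [0.5334, -0.1624, 0.1938]
tcp_rot: [[0.01, 1.0, 0.0], [1.0, -0.01, 0.0], [0.0, 0.0, -1.0]]
force: [1.1, 0.1, -4.1]
opening: 0.156
```

```bash
python3 - <<'E'
from h import *
s=readout.read_state();t=np.array(s['position']);R=np.array(s['tcp_rot']);print(s['time_s'],t,np.round(s['force'],1),s['opening'])
o=t-[0,0,.0673];x=R[:,0]
pts=[(o-x*.087+[0,0,.023],(255,0,0)),(o+[0,0,.028],(0,0,0)),(np.array([.533,-.339,.15]),(0,255,0)),(np.array([.533,-.359,.185]),(0,0,255))]
cv2.imwrite('pics/o4.png',cv2.resize(np.hstack([view(c,[.533,-.26,.15],45,4,pts) for c in('scene','side')]),(800,400)))
for c in('scene','side','wrist'):
    if c=='wrist':capture(c)
    for n in('ball_center','dish','dish_tab','scanner_eye'):print(c,n,[(np.round(d['location'],3).tolist(),round(d['p'],2)) for d in spot_in(c,n)[:2]])
E
```

```text
19.0 [ 0.53339422 -0.16240992  0.19383675] [ 1.1  0.1 -4.1] 0.1562391191888561
scene ball_center [([0.547, -0.168, 0.173], 0.52)]
scene dish [([0.541, -0.184, 0.148], 0.96)]
scene dish_tab [([0.541, -0.178, 0.151], 0.59)]
scene scanner_eye [([0.544, -0.358, 0.083], 0.63), ([0.678, -0.312, 0.022], 0.56)]
side ball_center [([0.526, -0.155, 0.177], 0.45)]
side dish [([0.529, -0.157, 0.149], 0.87)]
side dish_tab [([0.526, -0.159, 0.149], 0.78)]
side scanner_eye [([0.524, -0.341, 0.124], 0.57)]
wrist ball_center [([0.531, -0.153, 0.177], 0.86)]
wrist dish [([0.534, -0.137, 0.157], 0.66)]
wrist dish_tab [([0.53, -0.137, 0.152], 0.97)]
wrist scanner_eye []
```

View pics/o4.png

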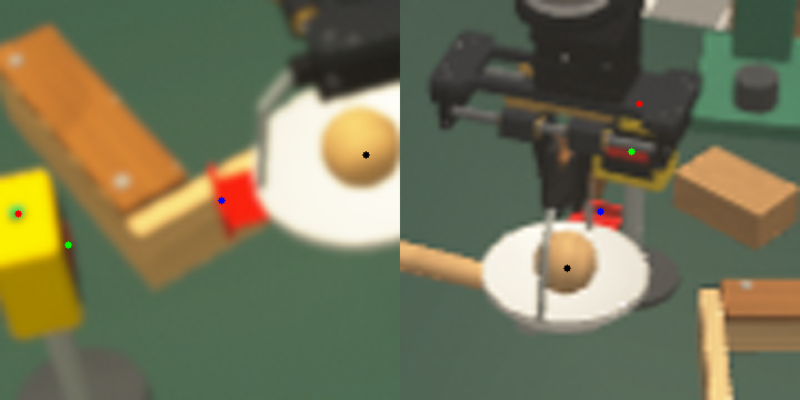

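Tab (222,200) faces the window (68,245) as predicted, ball centred, overlays agree. Advance the last 5 cm.

Emit:
send_rows:
  moves:
    - [[0, 0, 0, -0.1, 0, 0, -1], [0, 0, 0, -0.25, 0, 0, -1], [0, 0, 0, -0.4, 0, 0, -1], [0, 0, 0, -0.5, 0, 0, -1], [0, 0, 0, -0.6, 0, 0, -1]]

```text
time_s: 20.25
position: [0.5332, -0.1815, 0.1939]
tcp_rot: [[0.01, 1.0, 0.0], [1.0, -0.01, -0.0], [-0.0, 0.0, -1.0]]
force: [0.4, -0.5, -4.8]
opening: 0.155
```

Emit:
send_rows:
  moves:
    - [[0, 0, 0, -0.6, 0, 0, -1], [0, 0, 0, -0.6, 0, 0, -1], [0, 0, 0, -0.5, 0, 0, -1], [0, 0, 0, -0.4, 0, 0, -1], [0, 0, 0, -0.4, 0, 0, -1]]

```text
time_s: 20.75
position: [0.5328, -0.2063, 0.1938]
tcp_rot: [[0.011, 1.0, -0.0], [1.0, -0.011, 0.0], [0.0, -0.0, -1.0]]
force: [0.3, 0.0, -3.8]
opening: 0.159
```

Emit:
send_rows:
  moves:
    - [[0, 0, 0, -0.3, 0, 0, -1], [0, 0, 0, -0.2, 0, 0, -1], [0, 0, 0, -0.1, 0, 0, -1], [0, 0, 0, 0, 0, 0, -1], [0, 0, 0, 0, 0, 0, -1]]

```text
time_s: 21.25
position: [0.5328, -0.2117, 0.1938]
tcp_rot: [[0.01, 1.0, -0.0], [1.0, -0.01, 0.0], [0.0, -0.0, -1.0]]
force: [-0.0, 0.7, -3.6]
opening: 0.162
```

Emit:
send_rows:
  moves:
    - [[0, 0, 0, 0, 0, 0, -1], [0, 0, 0, 0, 0, 0, -1], [0, 0, 0, 0, 0, 0, -1], [0, 0, 0, 0, 0, 0, -1], [0, 0, 0, 0, 0, 0, -1]]

```text
time_s: 21.75
position: [0.5329, -0.2119, 0.1939]
tcp_rot: [[0.01, 1.0, -0.0], [1.0, -0.01, 0.0], [0.0, -0.0, -1.0]]
force: [-0.5, 0.7, -4.2]
opening: 0.157
```

```bash
python3 - <<'E'
from h import *
s=readout.read_state();t=np.array(s['position']);R=np.array(s['tcp_rot']);print(s['time_s'],t,np.round(s['force'],1),s['opening'])
o=t-[0,0,.0673];x=R[:,0]
pts=[(o-x*.087+[0,0,.023],(255,0,0)),(o+[0,0,.035],(0,0,0)),(np.array([.533,-.339,.15]),(0,255,0))]
cv2.imwrite('pics/o5.png',cv2.resize(np.hstack([view(c,[.533,-.28,.15],40,5,pts) for c in('scene','side')]),(800,400)))
E
```

```text
21.75 [ 0.53286743 -0.21187864  0.19385859] [-0.5  0.7 -4.2] 0.15737250137405684
```

View pics/o5.png

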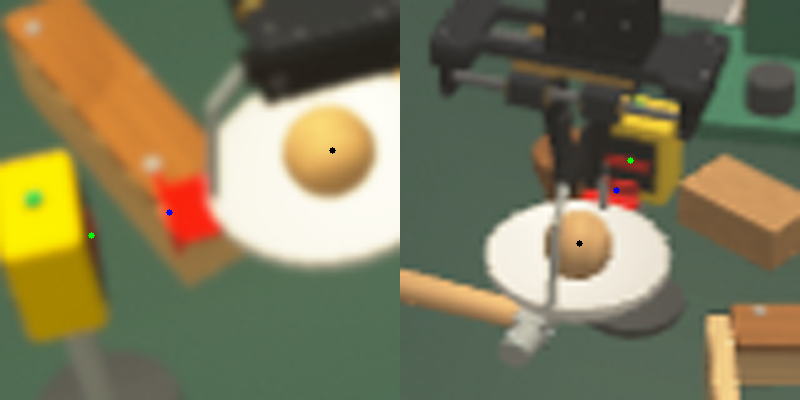

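The tab (169,212) faces the window (91,235) with a gap of about 4 cm. The ball sits on its predicted centre in both views. Handing in.

```bash
python3 -c "
from rig import bot;print(bot.hand_in())"
```

```text
the job is handed in; nothing more can be done
None
```

I drew the dish out of the rack, lifted it, turned it 79° and handed in with its red tab about 4 cm from the scanner's nearer window. The arm is still holding it. The hand-in reported no verdict.

**Grasp:** the first grasp closed above the bar. The finger tips really sit about 24 mm higher than the reported TCP. I opened the fingers, went 2.7 cm lower and gripped; the opening then read 14 mm, the bar's width.

**Last checks, at 21.75 s:**
- **Hold:** the tool was steady and vertical, with the opening at 0.157 and about 4 N of weight on the wrist.
- **Position:** by the arm's pose, the dish is at about (0.533, −0.212, 0.127) with yaw about 89°. That puts the tab level with the middle of the window, nearly in line sideways and facing it to within a few degrees.
- **Ball:** it sat within a couple of pixels of its predicted centre in both fixed views.

**What disagreed:**
- **Scanner position and yaw:** the position agreed to about 4 mm between views. The yaw was −2° from the scene view, −1° from both together, and 11° from the side view alone, which had an incomplete yellow mask. I used −1°. If the 11° were right, the facing angle would be right at the 12° limit.
- **Detector for the scanner head:** its reports were inconsistent, so I used the silhouette fit and the head's green dot instead.

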